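# Load the punch into the shoemaker's tool carrier and lift the carrier level

## Task

Take the wide-headed steel punch out of the wooden bench stand and slide it, foot down, fully home into the one empty steel tube of the tool carrier while the carrier stands on the bench, and let go of it there. Then lift the carrier by its wooden bar handle about 10 cm off the bench, keeping it level all the way, and finish while still holding it there, still and level, in the air. Leave the plain steel rod in the stand and everything else on the bench where it is.

Things in the scene. Friction and masses are not known exactly. Their poses are not given: they have to be found in the camera images.
- punch: Steel punch, 125 mm long, about 0.15 kg, upright in either of the stand's holes, foot 10 mm above the bench. Shank 16 mm in diameter, foot chamfered; its top 30 mm (95 to 125 mm from the foot) is a wide round head 26 mm in diameter to grip. Origin: centre of the foot's underside, z towards the head.
- carrier: Loose tool carrier, about 0.55 kg: wooden board 210 (its x) x 130 (its y) x 12 mm; on it four steel tubes, outer diameter 27 mm, at x +-75, y +-42 mm, rims 57 mm above the underside. Three hold wedged awls with wooden handles (tops 125 mm up); the one at x +75, y +42 mm is empty. Bar handle along x over the middle. Origin: centre of the underside, z up.
- carrier_grip (a point): Centre of the carrier's wooden bar handle, 127 mm above its underside. The bar runs along the carrier's x: 114 mm long, 18 mm wide (y), 22 mm high, on two posts 18 mm thick at x +-48 mm; 78 mm of bar between them is free, with 104 mm of clear space under it.
- tube_floor (a point): Centre of the floor inside the empty tube, which is the top of the base board. The tube rises 45 mm above it, bore 19 mm. Axes as the carrier's.
- stand: Wooden bench stand, screwed down: a block 70 mm (its x) by 150 mm (its y) and 50 mm high with two holes at x = 0, y = +-45 mm, 19 mm wide and 40 mm deep. Origin at the centre of its underside.
- setter: The plain straight steel rod, 16 mm in diameter and 100 mm long without a head, upright in the other hole of the stand; stays there. Origin at its foot, z up.
- tin: Bystander: small round tin with a pale top, 48 mm in diameter, 35 mm high, between the stand and the carrier. Origin under its centre.
- jar: Bystander: closed amber glass jar, 72 mm in diameter, 85 mm high. Origin under its centre.
- slipper1: Bystander: pink slipper, 250 mm long (its x), about 85 mm wide, 55 mm high. Origin under its middle.
- slipper2: Bystander: the other pink slipper, the same size.
- sole_stack: Bystander: pile of black soles, 250 mm long (its x), about 85 mm wide, 45 mm high. Origin under its middle.
- last: Bystander: wooden shoe last, 210 mm long (its x), 68 mm wide, 96 mm high. Origin under its middle.
- hammer: Bystander: hammer lying on the bench, 260 mm long (its x).
Mind the look-alikes: they are no part of the job. What is shaped like the carrier but pink is not meant.

How it is judged:
On the way, in this order (a step that is already met when the one before it is completed fails the run):
1. the punch stands fully home in the empty tube and is let go, while the carrier stands on the bench (z of punch in the frame of tube_floor between -0.004 and 0.005 m and distance between punch and tube_floor below 0.008 m and angle between the z axis of punch and the z axis of carrier, either way round below 0.15 rad and contact force between the fingers and punch below 0.2 N and height (world z) of carrier below 0.006 m and angle between carrier's own z axis and vertical below 0.05 rad), for 0.2 s.
2. the carrier, with the punch in it, is in the air, level (z of punch in the frame of tube_floor between -0.004 and 0.005 m and distance between punch and tube_floor below 0.008 m and angle between the z axis of punch and the z axis of carrier, either way round below 0.15 rad and height (world z) of carrier above 0.07 m and angle between carrier's own z axis and vertical below 0.12 rad), for 0.3 s.
At the end, for the whole second after the job is handed in: Carrier held by its bar handle, underside 70 to 150 mm above the bench, tilted under 0.12 rad, still (under 30 mm/s, 0.15 rad/s), touching nothing but gripper and punch; punch within 5 mm of fully home in its tube; plain rod and bystanders within 30 mm of their start (all of step 2 and height (world z) of carrier below 0.15 m and linear speed of carrier below 0.03 m/s and angular speed of carrier below 0.15 rad/s and contact force between the fingers and carrier above 4 N and distance between the grasp point and carrier_grip below 0.06 m and contact force between carrier and setter below 0.1 N and contact force between carrier and tin below 0.1 N and contact force between carrier and jar below 0.1 N and contact force between carrier and slipper1 below 0.1 N and contact force between carrier and slipper2 below 0.1 N and contact force between carrier and sole_stack below 0.1 N and contact force between carrier and last below 0.1 N and contact force between carrier and hammer below 0.1 N and contact force between carrier and stand below 0.1 N and distance of each of setter, tin, jar, slipper1, slipper2, sole_stack, last, hammer from where it was at the start of the episode below 0.03 m); the arm keeps its last pose, push and grip.
It fails at once if the carrier is tipped by more than 0.3 rad (angle between carrier's own z axis and vertical above 0.3 rad).
It fails at once if the plain rod or a bystander is moved by more than 30 mm (distance of any of setter, tin, jar, slipper1, slipper2, sole_stack, last, hammer from where it was at the start of the episode above 0.03 m).
It also fails if it takes over 59 s, if anything falls off the work surface, if the arm or the gripper's body presses on something with over 40 N, if the wrist force passes 120 N, or if a joint passes its speed limit or range.

## Robot

A 7-joint arm with a two-finger parallel gripper is mounted at the origin on the work surface. World frame = base frame: x ahead of the robot, y to its left, z up, the work surface at z = 0. Lengths are in m, angles in rad, forces in N, time in s.
With the tool pointing down it reaches from about 0.425 to 0.825 m from the base axis. Payload 3.6 kg.
Tool frame: the origin (TCP) lies midway between the tips of the shut fingers; the grasp point (between the pads) lies 19 mm behind it (env.grip_point_offset is the distance from the TCP to the grasp point, in m); x points along the fingers, y is the direction in which the jaws open and shut, and the axes are right-handed (so a half turn about x gives the same grasp; the last joint's range is limited). The gripper opens to 85 mm and grips with 20 to 120 N. Pads are 22 mm wide; open, the fingers measure 114 mm over their backs; the gripper's body (76 mm by 85 mm) begins 54 mm behind the grasp point. The pads swing forward as they close: fully open they stand 13 mm farther back than shut.
Start: joints at [1.206, 0.615, -0.013, 1.423, 0.008, 1.103, -0.04], TCP at [0.215, -0.613, 0.231] pointing down, gripper open.
Joint ranges: [-3.12, 3.12], [-0.3, 2.06], [-1.34, 1.32], [0.26, 2.42], [-1.36, 4.5], [0.01, 1.98], [-2.84, 2.84]. Speed limits (rad/s): [2.79, 2.79, 3.14, 3.14, 3.14, 3.14, 3.14].

## Interface

Orientations are given as a rotation vector (axis times angle).
In Python, from bench import env, vision, ticket gives the robot as it stands. The module is installed in compiled form; this text tells all that it offers.
- The arm moves only by the tool step_arm, never from a script. Its arguments are lists of equal length, an entry for each row: "xyz": the shift along the tool's x, y, z in m, a list of three; "twist": the turn about the tool's x in degrees. In form: {"xyz": [[tx, ty, tz], ...], "twist": [twist, ...]}. A call has exactly 5 rows; each row shifts and turns the commanded pose from where the row before left it, along the tool's axes as they then stand; what a row does not reach is not made up. A row lasts 1/8 s, in which the tool goes at most 62.5 mm and 10.7 degrees, less where a joint would pass 70% of its speed; a pose out of reach is approached as far as the arm can. A call with a gripper value outside its range is refused whole. "fingers" is the closure, from 0 (fully open) to 1 (shut), set as the call begins (left out, the last holds). The fingers move at their own pace and stop on an object; "newtons" is the grip in N (left out, the last holds). Time passes only in rows, so rows that do not move let the fingers close, or fill a call up. It gives the time, the measured TCP pose, the force and the opening at its end, in the units of the state.
- env.observe(): the state, without advancing time (a new reading comes with each control period).
- vision.capture(name): name is "scene" or "top"; returns a dict with "color" (480x640x3 uint8, red, green, blue), "range_z" (480x640 float32, m along the optical axis (not along the pixel's ray), 0 where there is no reading), "intrinsics" (3x3 intrinsics, pixels), "T" (4x4, takes a point from camera to world coordinates). Camera axes: x right, y down, z forward; pixel columns grow to the right and rows downward; lengths in m; the calibration is good to about 2 mm. A picture is of the moment at which its call begins.
- ticket.job_done(): hands the job in, once; it reports no verdict.
The state is a dict: "t": time; "q": joint angles; "joint_vel": joint speeds; "effort": joint torques, N m; "eef_pos": TCP position; "tool_rot": TCP orientation; "force": force on the tool from outside, world axes, zero at the start; "ft_torque": the same for the moment, N m; "grip_width": opening from 0.0 (shut) to 1.0 (fully open).
Only numpy, scipy, OpenCV 4.12 (cv2) and the standard library are available. Lean on these libraries where they do the work, as an engineer would, in place of code of your own. Each camera call takes 0.05 s, during which the arm holds its last target. There are 200 camera calls.

## Working session

There is one attempt and no reset: what is moved stays moved. The work goes in short steps, Python scripts to look and compute and a tool call to move; the robot and the scene stay as the last step left them, time stands still between calls to the robot, and variables do not carry over. Pictures are saved under pics/ and viewed, about 8 in all and at most 12, crops included, and the job is handed in when it is done.

Besides the shell and the picture viewer there is one more tool, called after "Request:" as name(argument=value, ...) on one line, values as JSON. step_arm: Moves the arm, as the interface text tells. Its arguments: {"type":"object","properties":{"xyz":{"type":"array"},"twist":{"type":"array"},"fingers":{"type":"number"},"newtons":{"type":"number"}},"required":["xyz","twist"]}

```bash
mkdir -p pics; cat > h.py <<'E'
import numpy as np, cv2
from bench import env, vision, ticket
from scipy.spatial.transform import Rotation as R
def cap(n,save=None):
    c=vision.capture(n)
    d=c["range_z"];K=c["intrinsics"];T=c["T"]
    v,u=np.indices(d.shape)
    P=np.stack([(u-K[0,2])/K[0,0]*d,(v-K[1,2])/K[1,1]*d,d],-1)
    W=P@T[:3,:3].T+T[:3,3]; W[d==0]=np.nan
    if save: cv2.imwrite(f"pics/{save}.png",cv2.cvtColor(c["color"],cv2.COLOR_RGB2BGR))
    return c,W
def st():
    o=env.observe(); print({k:np.round(v,4).tolist() for k,v in o.items() if k in("t","q","eef_pos","tool_rot","force","grip_width")})
    print("toolR\n",np.round(R.from_rotvec(o["tool_rot"]).as_matrix(),3)); return o
E
python3 - <<'E'
from h import *
st()
print(env.grip_point_offset)
for n in("top","scene"):
    c,W=cap(n,n+"0"); np.savez(n+"0.npz",W=W,c=c["color"]); print(c["intrinsics"].tolist(),np.round(c["T"],3).tolist())
E
```

```text
{'t': 0.0, 'q': [1.2065, 0.6159, -0.0126, 1.4249, 0.0081, 1.1034, -0.0404], 'eef_pos': [0.2151, -0.6125, 0.2301], 'tool_rot': [2.0387, 0.3504, -2.0397], 'force': [0.3674, 0.2652, 0.6025], 'grip_width': 1.004}
toolR
 [[-0.001  0.331 -0.943]
 [ 0.002 -0.943 -0.331]
 [-1.    -0.003  0.   ]]
0.0187
[[507.4163887235514, 0.0, 324.77555594251453], [0.0, 507.4163887235514, 243.88448405666358], [0.0, 0.0, 1.0]] [[-0.027, -0.996, 0.084, 0.455], [-1.0, 0.027, -0.001, 0.06], [-0.002, -0.084, -0.996, 1.236], [0.0, 0.0, 0.0, 1.0]]
[[477.0709448963667, 0.0, 322.94016238961615], [0.0, 477.0709448963667, 242.1516322677929], [0.0, 0.0, 1.0]] [[0.851, 0.299, -0.432, 1.011], [0.525, -0.445, 0.725, -0.737], [0.025, -0.844, -0.536, 0.66], [0.0, 0.0, 0.0, 1.0]]
```

View pics/top0.png

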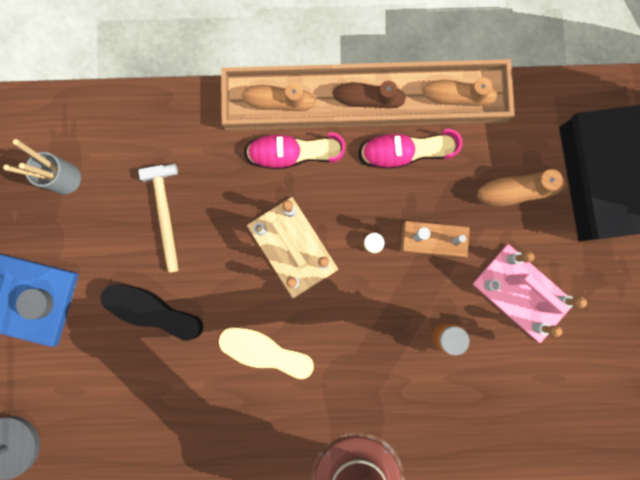

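View pics/scene0.png

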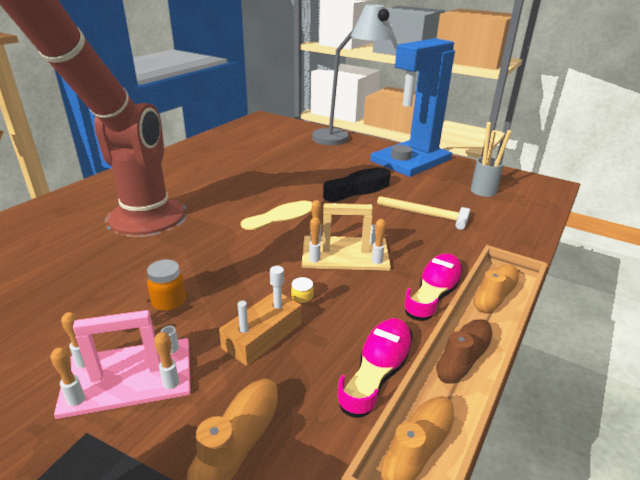

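The top view shows the carrier's board with corners near (248,228), (293,197), (338,268) and (294,297), and its empty tube near (260,229). The stand runs from (403,222) to (468,256), with the punch head at (424,234), the plain rod at (460,239) and the tin at (374,243). The pink look-alike is at (523,293).

```bash
python3 - <<'E'
from h import *
z=np.load("top0.npz");W=z["W"];c=z["c"]
def reg(u0,u1,v0,v1,zl,zh):
    w=W[v0:v1,u0:u1]; m=(w[...,2]>zl)&(w[...,2]<zh); return w[m], m
def pr(n,p): print(n,len(p),np.round(np.nanmedian(p,0),4), "mid",np.round((np.percentile(p,1,0)+np.percentile(p,99,0))/2,4))
pr("punch head",reg(412,436,222,246,.115,.15)[0])
pr("rod",reg(448,472,228,250,.09,.13)[0])
s,_=reg(398,474,216,262,.04,.06); pr("stand",s); print(cv2.minAreaRect(s[:,:2].astype(np.float32)))
b,_=reg(240,345,190,305,.004,.02); pr("board",b); r=cv2.minAreaRect((b[:,:2]*1000).astype(np.float32)); print(r)
h,_=reg(240,345,190,305,.13,.15); pr("bar",h); print(cv2.minAreaRect((h[:,:2]*1000).astype(np.float32)))
t,_=reg(245,276,216,242,.048,.065); pr("tube",t)
pr("tin",reg(360,390,230,256,.03,.045)[0])
a,m=reg(240,345,190,305,.115,.13);
n,l,ss,ce=cv2.connectedComponentsWithStats(m.astype(np.uint8))
full=W[190:305,240:345]
for i in range(1,n):
    if ss[i,4]>4: print("awl",ss[i,4],np.round(full[l==i].mean(0),4))
cv2.imwrite("pics/crop0.png",cv2.resize(cv2.cvtColor(c[185:310,235:485],cv2.COLOR_RGB2BGR),None,fx=3.2,fy=3.2,interpolation=cv2.INTER_CUBIC))
# scene cam
W=np.load("scene0.npz")["W"]
pr("punch head S",reg(268,286,264,285,.1,.15)[0])
E
```

```text
punch head 126 [ 0.5652 -0.1557  0.1362] mid [ 0.5658 -0.1566  0.1298]
rod 54 [ 0.5544 -0.244   0.1104] mid [ 0.5544 -0.2463  0.1034]
stand 1710 [ 0.5571 -0.2037  0.0512] mid [ 0.5602 -0.2011  0.0499]
((0.560637354850769, -0.2019122987985611), (0.15167948603630066, 0.07042678445577621), 82.7993392944336)
board 4314 [0.5506 0.1334 0.0122] mid [0.5539 0.1381 0.0112]
((554.4095458984375, 139.04547119140625), (254.08909606933594, 278.50946044921875), 88.5047836303711)
bar 433 [0.5534 0.1383 0.1385] mid [0.5529 0.1384 0.1379]
((538.216552734375, 134.4271240234375), (143.44171142578125, 44.808876037597656), 14.876388549804688)
tube 66 [0.5962 0.2134 0.0565] mid [0.5966 0.213  0.0558]
tin 276 [ 0.5573 -0.0579  0.0363] mid [ 0.5572 -0.0573  0.0358]
awl 86 [0.6386 0.1413 0.1224]
awl 93 [0.5112 0.0639 0.1224]
awl 88 [0.4684 0.1356 0.1219]
punch head S 235 [ 0.5692 -0.1639  0.1285] mid [ 0.5661 -0.1585  0.1214]
```

View pics/crop0.png

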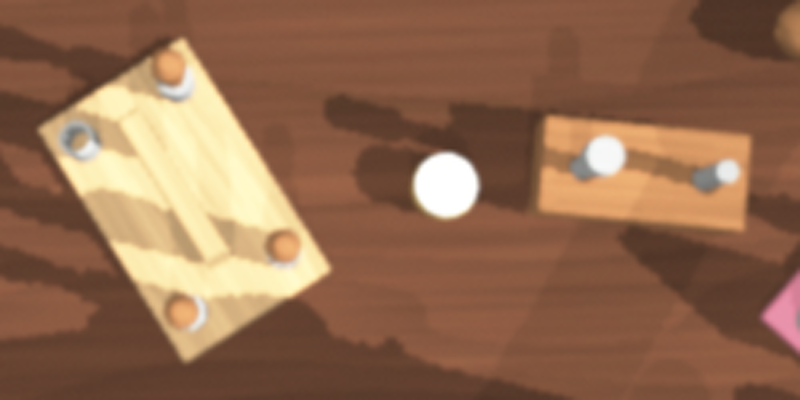

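The carrier's yaw is about 31.3°, with its centre at (0.5535, 0.1384) and the empty tube at (0.596, 0.213). The punch is at (0.566, -0.1565). I'll turn the jaws along the carrier's x, then go over the punch.

Request:
step_arm(xyz=[[0,0,0],[0,0,0],[0,0,0],[0,0,0],[0,0,0]], twist=[-10.2,-10.2,-10.2,-10.2,-10.2], fingers=0)

```text
t: 0.72
eef_pos: [0.2152, -0.6129, 0.2306]
tool_rot: [1.454, 1.032, -1.453]
force: [-0.3, 0.4, -0.4]
grip_width: 0.999
```

Request:
step_arm(xyz=[[0,0,0],[0,0,0],[0,0,0],[0,0,0],[0,0,0]], twist=[-10.2,-10.2,-10.2,-10.2,-10.2])

```text
t: 1.35
eef_pos: [0.2151, -0.6129, 0.2306]
tool_rot: [0.794, 1.423, -0.792]
force: [-0.4, 0.1, -0.0]
grip_width: 1.001
```

Request:
step_arm(xyz=[[0,0.053,-0.02],[0,0.053,-0.02],[0,0.053,-0.02],[0,0.053,-0.02],[0,0.053,-0.02]], twist=[0,0,0,0,0])

```text
t: 1.98
eef_pos: [0.3903, -0.3884, 0.231]
tool_rot: [0.798, 1.42, -0.798]
force: [0.5, -0.9, 0.9]
grip_width: 1.003
```

Request:
step_arm(xyz=[[0,0.053,-0.02],[0,0.053,-0.02],[0,0.053,-0.02],[0,0.053,-0.02],[0,0.053,-0.02]], twist=[0,0,0,0,0])

```text
t: 2.6
eef_pos: [0.5645, -0.1654, 0.2309]
tool_rot: [0.797, 1.42, -0.798]
force: [-0.0, -0.4, 0.1]
grip_width: 0.998
```

Request:
step_arm(xyz=[[0,0,0],[0,0,0],[0,0,0],[0,0,0],[0,0,0]], twist=[0,0,0,0,0])

```text
t: 3.22
eef_pos: [0.5636, -0.1676, 0.2314]
tool_rot: [0.798, 1.419, -0.799]
force: [-0.3, -0.8, -0.3]
grip_width: 0.999
```

```bash
cat >> h.py <<'E'
def to(x,y,z=None,jaw=None):
    o=env.observe(); M=R.from_rotvec(o["tool_rot"]).as_matrix(); p=np.array(o["eef_pos"])
    d=np.array([x,y,p[2] if z is None else z])-p
    print("pos",np.round(p,4),"local shift",np.round(M.T@d,4),"jaw deg",np.round(np.degrees(np.arctan2(M[1,1],M[0,1])),2),"tool x",np.round(M[:,0],4))
E
python3 -c "
from h import *
to(.566,-.157,.101)"
```

```text
pos [ 0.5636 -0.1676  0.2314] local shift [ 0.1304  0.0076 -0.0078] jaw deg 31.27 tool x [-0.e+00 -2.e-04 -1.e+00]
```

Request:
step_arm(xyz=[[0,0.0076,-0.0078],[0.035,0,0],[0.035,0,0],[0,0,0],[0,0,0]], twist=[0,0,0,0,0])

```text
t: 3.85
eef_pos: [0.5675, -0.1554, 0.1626]
tool_rot: [0.798, 1.418, -0.796]
force: [-0.0, -1.6, 0.2]
grip_width: 1.002
```

```bash
python3 - <<'E'
from h import *
to(.566,-.157,.101)
c,W=cap("top"); a=c["color"][180:290,370:500]
c,W=cap("scene"); b=c["color"][180:350,190:370]
f=lambda i:cv2.resize(cv2.cvtColor(i,cv2.COLOR_RGB2BGR),(400,360),interpolation=cv2.INTER_CUBIC)
cv2.imwrite("pics/c1.png",np.hstack([f(a),f(b)]))
E
```

```text
pos [ 0.5675 -0.1554  0.1626] local shift [ 0.0616 -0.0022  0.0005] jaw deg 31.39 tool x [ 2.4e-03  2.0e-04 -1.0e+00]
```

View pics/c1.png

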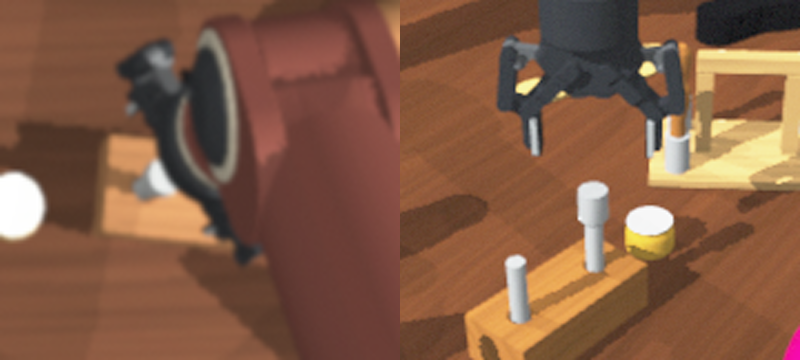

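In the right half (scene camera), the open jaws straddle the punch head from above with the head midway between them. I'll go down and grip.

Request:
step_arm(xyz=[[0,-0.002,0.0005],[0.03,0,0],[0.03,0,0],[0,0,0],[0,0,0]], twist=[0,0,0,0,0])

```text
t: 4.58
eef_pos: [0.5659, -0.1576, 0.1027]
tool_rot: [0.798, 1.417, -0.796]
force: [1.3, 0.1, -0.4]
grip_width: 1.001
```

Request:
step_arm(xyz=[[0,0,0],[0,0,0],[0,0,0],[0,0,0],[0,0,0]], twist=[0,0,0,0,0], fingers=1, newtons=50)

```text
t: 5.2
eef_pos: [0.5653, -0.1575, 0.1019]
tool_rot: [0.798, 1.419, -0.797]
force: [-0.7, -0.3, 3.0]
grip_width: 0.287
```

Request:
step_arm(xyz=[[0,0,0],[0,0,0],[0,0,0],[0,0,0],[0,0,0]], twist=[0,0,0,0,0])

```text
t: 5.82
eef_pos: [0.5654, -0.1575, 0.1018]
tool_rot: [0.798, 1.419, -0.797]
force: [0.5, 0.1, 5.9]
grip_width: 0.289
```

Gripped at about 25 mm. Next I'll lift clear and move over the tube.

Request:
step_arm(xyz=[[-0.02,0,0],[-0.035,0,0],[-0.04,0,0],[-0.04,0,0],[-0.025,0,0]], twist=[0,0,0,0,0])

```text
t: 6.45
eef_pos: [0.5647, -0.1575, 0.2621]
tool_rot: [0.797, 1.42, -0.797]
force: [0.4, -0.6, -2.2]
grip_width: 0.287
```

```bash
python3 - <<'E'
from h import *
st();to(.596,.213)
E
```

```text
{'t': 6.45, 'q': [0.5629, 0.5316, -0.5315, 1.5607, 0.2882, 1.1283, 0.5148], 'eef_pos': [0.5647, -0.1575, 0.2621], 'tool_rot': [0.7974, 1.4197, -0.7974], 'force': [0.3561, -0.5936, -2.2482], 'grip_width': 0.2869}
toolR
 [[-0.     0.854  0.52 ]
 [ 0.     0.52  -0.854]
 [-1.    -0.    -0.   ]]
pos [ 0.5647 -0.1575  0.2621] local shift [ 0.      0.2195 -0.3001] jaw deg 31.36 tool x [-1.e-04  0.e+00 -1.e+00]
```

Request:
step_arm(xyz=[[0,0.022,-0.03],[0,0.022,-0.03],[0,0.022,-0.03],[0,0.022,-0.03],[0,0.022,-0.03]], twist=[0,0,0,0,0])

```text
t: 7.08
eef_pos: [0.5799, 0.0285, 0.2598]
tool_rot: [0.796, 1.422, -0.799]
force: [0.4, -0.8, -1.4]
grip_width: 0.287
```

Request:
step_arm(xyz=[[0,0.022,-0.03],[0,0.022,-0.03],[0,0.022,-0.03],[0,0.022,-0.03],[0,0.0215,-0.03]], twist=[0,0,0,0,0])

```text
t: 7.7
eef_pos: [0.5956, 0.2134, 0.2596]
tool_rot: [0.795, 1.421, -0.8]
force: [-0.0, 0.1, -1.2]
grip_width: 0.286
```

Request:
step_arm(xyz=[[0,0,0],[0,0,0],[0,0,0],[0,0,0],[0,0,0]], twist=[0,0,0,0,0])

```text
t: 8.32
eef_pos: [0.5964, 0.2122, 0.2614]
tool_rot: [0.798, 1.419, -0.798]
force: [0.7, -0.4, -1.6]
grip_width: 0.294
```

```bash
python3 - <<'E'
from h import *
to(.596,.213)
c,W=cap("scene"); np.savez("s2.npz",W=W,c=c["color"])
cv2.imwrite("pics/c2.png",cv2.resize(cv2.cvtColor(c["color"][110:290,270:430],cv2.COLOR_RGB2BGR),(533,600),interpolation=cv2.INTER_CUBIC))
E
```

```text
pos [0.5964 0.2122 0.2614] local shift [-0.      0.0001 -0.0009] jaw deg 31.29 tool x [ 1.e-04 -1.e-04 -1.e+00]
```

View pics/c2.png

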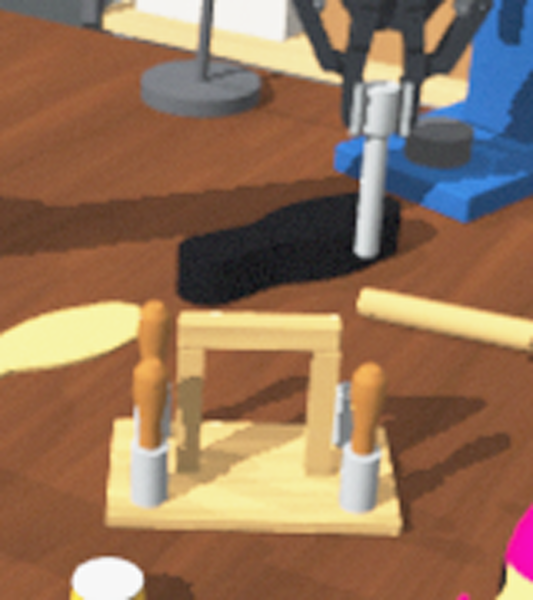

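The punch hangs nearly vertical from the jaws, with its foot near crop (367,250). I'll fit a cylinder to the shank to check the foot's position and the tilt before lowering.

```bash
cat >> h.py <<'E'
from scipy.optimize import least_squares
def shank(W,x,y,zlo,zhi,r=.008,rad=.02):
    p=W.reshape(-1,3); m=(np.hypot(p[:,0]-x,p[:,1]-y)<rad)&(p[:,2]>zlo)&(p[:,2]<zhi); p=p[m]
    if len(p)<10: print("few",len(p)); return
    zm=p[:,2].mean()
    f=lambda a:np.hypot(p[:,0]-a[0]-a[2]*(p[:,2]-zm),p[:,1]-a[1]-a[3]*(p[:,2]-zm))-r
    s=least_squares(f,[x,y,0,0],loss="soft_l1",f_scale=.001)
    a=s.x; print("n",len(p),"z",np.round([p[:,2].min(),p[:,2].max(),zm],4),"axis@mid",np.round(a[:2],4),"tilt",np.round(a[2:],4),"rms",np.round(np.sqrt((s.fun**2).mean()),4)); return a,zm
E
python3 - <<'E'
from h import *
W=np.load("s2.npz")["W"]
a,zm=shank(W,.596,.212,.15,.255)
for z in(.165,.25,.28): print(z,np.round(a[:2]+a[2:]*(z-zm),4))
shank(W,.596,.212,.268,.30,.013)
# calibration of scene cam vs top: awl tubes/rod in the stand
W0=np.load("scene0.npz")["W"]; shank(W0,.5548,-.2457,.056,.105)
# top-camera tube + board reference via scene: awl A tube
shank(W0,.6386,.1413,.018,.05,.0135,.025); shank(W0,.5112,.0639,.018,.05,.0135,.025); shank(W0,.4684,.1356,.018,.05,.0135,.025)
shank(W0,.596,.213,.018,.056,.0135,.025)
E
```

```text
n 230 z [0.1693 0.2546 0.2132] axis@mid [0.5955 0.2124] tilt [ 0.0037 -0.0033] rms 0.0015
0.165 [0.5953 0.2126]
0.25 [0.5956 0.2123]
0.28 [0.5957 0.2122]
n 217 z [0.268  0.2998 0.284 ] axis@mid [0.5964 0.2116] tilt [0.0826 0.0066] rms 0.0037
n 179 z [0.0563 0.1049 0.0814] axis@mid [ 0.5531 -0.2461] tilt [-0.0004 -0.0068] rms 0.0009
n 130 z [0.0181 0.05   0.0349] axis@mid [0.6387 0.1412] tilt [-0.0054 -0.0129] rms 0.0016
n 122 z [0.0181 0.0499 0.0338] axis@mid [0.5097 0.0644] tilt [-0.0053 -0.0004] rms 0.0014
n 31 z [0.0186 0.0491 0.0314] axis@mid [0.4668 0.1354] tilt [ 0.0451 -0.0837] rms 0.0009
n 77 z [0.0192 0.0557 0.0386] axis@mid [0.5968 0.2133] tilt [ 0.1008 -0.0696] rms 0.0018
```

The punch is vertical, and its axis agrees with the tube centre to about 0.5 mm. Now I'll lower it: the foot reaches the rim at TCP z ≈ 0.149 and is home at ≈ 0.104.

Request:
step_arm(xyz=[[0.03,0.0003,-0.0002],[0.03,0,0],[0.03,0,0],[0.01,0,0],[0,0,0]], twist=[0,0,0,0,0])

```text
t: 9.0
eef_pos: [0.5965, 0.2132, 0.1613]
tool_rot: [0.797, 1.42, -0.798]
force: [-1.6, -0.1, -1.1]
grip_width: 0.285
```

Request:
step_arm(xyz=[[0.005,0,0],[0.005,0,0],[0.005,0,0],[0.005,0,0],[0,0,0]], twist=[0,0,0,0,0])

```text
t: 9.62
eef_pos: [0.5961, 0.213, 0.1407]
tool_rot: [0.797, 1.42, -0.798]
force: [-0.0, 0.1, -1.6]
grip_width: 0.291
```

```bash
python3 - <<'E'
from h import *
st();to(.596,.213)
c,W=cap("scene"); shank(W,.596,.213,.07,.14); print(env.observe()["ft_torque"])
E
```

```text
{'t': 9.625, 'q': [-0.0984, 0.7246, -0.4871, 1.5707, 0.3924, 0.9462, -0.1665], 'eef_pos': [0.5961, 0.213, 0.1407], 'tool_rot': [0.7966, 1.4204, -0.7982], 'force': [-0.0244, 0.1051, -1.5566], 'grip_width': 0.2906}
toolR
 [[-0.001  0.854  0.52 ]
 [-0.     0.52  -0.854]
 [-1.    -0.001 -0.   ]]
pos [0.5961 0.213  0.1407] local shift [ 0.     -0.0001 -0.    ] jaw deg 31.36 tool x [-1.1e-03 -5.0e-04 -1.0e+00]
n 151 z [0.0713 0.1396 0.1071] axis@mid [0.5953 0.2126] tilt [ 0.0063 -0.0201] rms 0.0016
[0.01905733 0.05429243 0.0321431 ]
```

The foot is about 8 mm inside the tube with no contact force. I'll keep lowering.

Request:
step_arm(xyz=[[0.008,0,0],[0.008,0,0],[0.008,0,0],[0.006,0,0],[0,0,0]], twist=[0,0,0,0,0])

```text
t: 10.3
eef_pos: [0.596, 0.213, 0.1106]
tool_rot: [0.797, 1.421, -0.798]
force: [-0.5, -0.3, -1.7]
grip_width: 0.286
```

Request:
step_arm(xyz=[[0.002,0,0],[0.002,0,0],[0.001,0,0],[0.001,0,0],[0,0,0]], twist=[0,0,0,0,0])

```text
t: 10.92
eef_pos: [0.5964, 0.2132, 0.1053]
tool_rot: [0.797, 1.42, -0.797]
force: [-0.5, -0.2, -1.5]
grip_width: 0.291
```

Request:
step_arm(xyz=[[0.001,0,0],[0,0,0],[0,0,0],[0,0,0],[0,0,0]], twist=[0,0,0,0,0])

```text
t: 11.55
eef_pos: [0.5964, 0.2133, 0.1044]
tool_rot: [0.797, 1.42, -0.797]
force: [0.9, -0.9, -1.7]
grip_width: 0.289
```

Request:
step_arm(xyz=[[0,0,0],[0,0,0],[0,0,0],[0,0,0],[0,0,0]], twist=[0,0,0,0,0], fingers=0)

```text
t: 12.18
eef_pos: [0.5964, 0.2133, 0.1044]
tool_rot: [0.797, 1.42, -0.797]
force: [-0.7, 0.4, 0.2]
grip_width: 1.0
```

Request:
step_arm(xyz=[[0,0,0],[0,0,0],[-0.03,0,0],[-0.05,0,0],[-0.05,0,0]], twist=[0,0,0,0,0])

```text
t: 12.8
eef_pos: [0.5962, 0.2131, 0.2355]
tool_rot: [0.797, 1.42, -0.798]
force: [0.7, 0.4, 0.6]
grip_width: 0.997
```

```bash
python3 - <<'E'
from h import *
st();to(.5535,.1384)
c,W=cap("scene"); np.savez("s3.npz",W=W,c=c["color"])
shank(W,.596,.213,.07,.10); p=W.reshape(-1,3); m=np.hypot(p[:,0]-.596,p[:,1]-.213)<.016; print("punch top z",np.nanpercentile(p[m,2],[50,90,99]))
for x,y in((.6386,.1413),(.5112,.0639)): shank(W,x,y,.018,.05,.0135,.025)
cv2.imwrite("pics/c3.png",cv2.resize(cv2.cvtColor(c["color"][130:290,270:430],cv2.COLOR_RGB2BGR),(600,600),interpolation=cv2.INTER_CUBIC))
E
```

```text
{'t': 12.8, 'q': [-0.0787, 0.6317, -0.5271, 1.4594, 0.3326, 1.1406, -0.1137], 'eef_pos': [0.5962, 0.2131, 0.2355], 'tool_rot': [0.797, 1.4202, -0.7976], 'force': [0.7315, 0.3944, 0.5867], 'grip_width': 0.9968}
toolR
 [[-0.001  0.854  0.52 ]
 [-0.     0.52  -0.854]
 [-1.    -0.001 -0.   ]]
pos [0.5962 0.2131 0.2355] local shift [ 0.     -0.0753  0.0416] jaw deg 31.36 tool x [-7.e-04 -0.e+00 -1.e+00]
n 54 z [0.0707 0.0997 0.0876] axis@mid [0.5959 0.214 ] tilt [-0.0539  0.0044] rms 0.0012
punch top z [0.12977397 0.3436708  0.35396471]
n 129 z [0.0181 0.0492 0.0345] axis@mid [0.6382 0.1419] tilt [-0.0091  0.0299] rms 0.0014
n 125 z [0.0182 0.0499 0.0342] axis@mid [0.5097 0.0642] tilt [-0.0013  0.0061] rms 0.0013
```

View pics/c3.png

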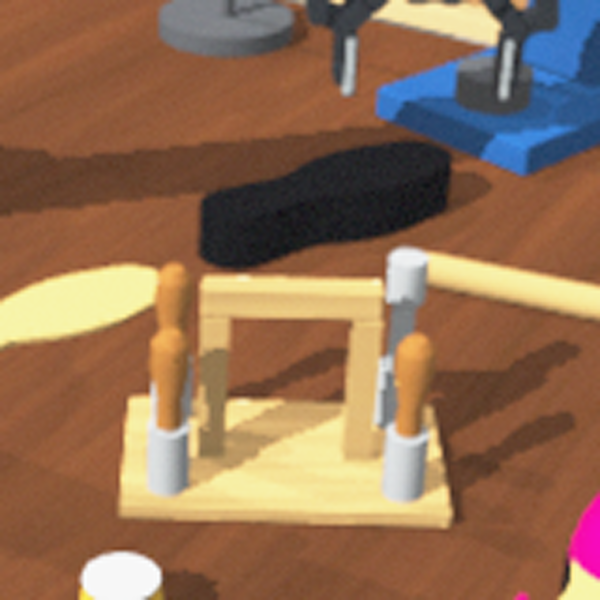

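The punch stands in its tube with its head near crop (407,275), its top level with the other tops, and the carrier has not moved. I'll shift over the bar and turn the jaws across it.

Request:
step_arm(xyz=[[0,-0.0375,0.0208],[0,-0.0375,0.0208],[0,0,0],[0,0,0],[0,0,0]], twist=[0,0,-10,-10,-10])

```text
t: 13.48
eef_pos: [0.5539, 0.1385, 0.2343]
tool_rot: [0.388, 1.536, -0.388]
force: [0.6, -0.4, 0.1]
grip_width: 1.002
```

Request:
step_arm(xyz=[[0,0,0],[0,0,0],[0,0,0],[0,0,0],[0,0,0]], twist=[-10,-10,-10,-10,-10])

```text
t: 14.1
eef_pos: [0.554, 0.1385, 0.2342]
tool_rot: [-0.297, 1.55, 0.297]
force: [0.2, 0.4, -0.6]
grip_width: 0.998
```

Request:
step_arm(xyz=[[0,0,0],[0,0,0],[0,0,0],[0,0,0],[0,0,0]], twist=[-10,0,0,0,0])

```text
t: 14.72
eef_pos: [0.554, 0.1388, 0.2344]
tool_rot: [-0.429, 1.528, 0.428]
force: [-0.1, 0.3, -0.6]
grip_width: 0.996
```

```bash
python3 - <<'E'
from h import *
st();to(.5535,.1384,.108)
E
```

```text
{'t': 14.725, 'q': [0.2833, 0.6526, -0.9669, 1.6373, 0.5762, 1.1626, 1.2927], 'eef_pos': [0.554, 0.1388, 0.2344], 'tool_rot': [-0.4286, 1.5278, 0.4282], 'force': [-0.076, 0.3109, -0.5515], 'grip_width': 0.9955}
toolR
 [[ 0.    -0.52   0.854]
 [-0.     0.854  0.52 ]
 [-1.    -0.     0.   ]]
pos [0.554  0.1388 0.2344] local shift [ 0.1264 -0.     -0.0006] jaw deg 121.32 tool x [ 2.e-04 -2.e-04 -1.e+00]
```

Request:
step_arm(xyz=[[0.03,0,0.004],[0.03,0,0],[0.03,0,0],[0.025,0,0],[0.011,0,0]], twist=[0,0,0,0,0])

```text
t: 15.35
eef_pos: [0.5569, 0.1403, 0.107]
tool_rot: [-0.429, 1.53, 0.428]
force: [0.2, 1.2, -0.3]
grip_width: 0.999
```

Request:
step_arm(xyz=[[0,0,0],[0,0,0],[0,0,0],[0,0,0],[0,0,0]], twist=[0,0,0,0,0], fingers=1, newtons=100)

```text
t: 15.98
eef_pos: [0.5572, 0.1422, 0.1092]
tool_rot: [-0.428, 1.527, 0.431]
force: [-2.5, 2.6, 2.2]
grip_width: 0.194
```

Request:
step_arm(xyz=[[0,0,0],[0,0,0],[0,0,0],[0,0,0],[0,0,0]], twist=[0,0,0,0,0])

```text
t: 16.6
eef_pos: [0.5572, 0.1421, 0.1091]
tool_rot: [-0.429, 1.527, 0.431]
force: [-2.9, 4.2, 6.4]
grip_width: 0.191
```

Request:
step_arm(xyz=[[-0.003,0,0],[-0.004,0,0],[-0.004,0,0],[-0.004,0,0],[0,0,0]], twist=[0,0,0,0,0])

```text
t: 17.23
eef_pos: [0.5576, 0.1408, 0.1237]
tool_rot: [-0.429, 1.527, 0.429]
force: [1.3, -0.0, -5.7]
grip_width: 0.192
```

```bash
cat >> h.py <<'E'
def board(W,z):
    # plane fit of the board's top near expected height
    p=W.reshape(-1,3); m=(np.abs(p[:,2]-z)<.02)&(np.hypot(p[:,0]-.5535,p[:,1]-.1384)<.11); p=p[m]
    for _ in range(8):
        A=np.c_[p[:,:2]-[.5535,.1384],np.ones(len(p))]; s=np.linalg.lstsq(A,p[:,2],rcond=None)[0]
        k=np.abs(p[:,2]-A@s)<.004
        p=p[k]
    print("board n",len(p),"slope",np.round(s[:2],4),"top z",np.round(s[2],4))
E
python3 - <<'E'
from h import *
st(); print(env.observe()["ft_torque"])
board(np.load("s3.npz")["W"],.012)
c,W=cap("scene"); z=env.observe()["eef_pos"][2]-.108+.012; board(W,z)
cv2.imwrite("pics/c4.png",cv2.resize(cv2.cvtColor(c["color"][130:290,270:430],cv2.COLOR_RGB2BGR),(600,600),interpolation=cv2.INTER_CUBIC))
E
```

```text
{'t': 17.225, 'q': [0.2246, 0.7762, -0.8695, 1.7531, 0.7129, 0.9589, 1.1806], 'eef_pos': [0.5576, 0.1408, 0.1237], 'tool_rot': [-0.4287, 1.5272, 0.4288], 'force': [1.2673, -0.0393, -5.7472], 'grip_width': 0.1917}
toolR
 [[ 0.001 -0.52   0.854]
 [ 0.     0.854  0.52 ]
 [-1.    -0.     0.001]]
[-0.13431145  0.052901   -0.04216028]
board n 1449 slope [-0.0065  0.0104] top z 0.0108
board n 1643 slope [-0.0062  0.0036] top z 0.0258
```

View pics/c4.png

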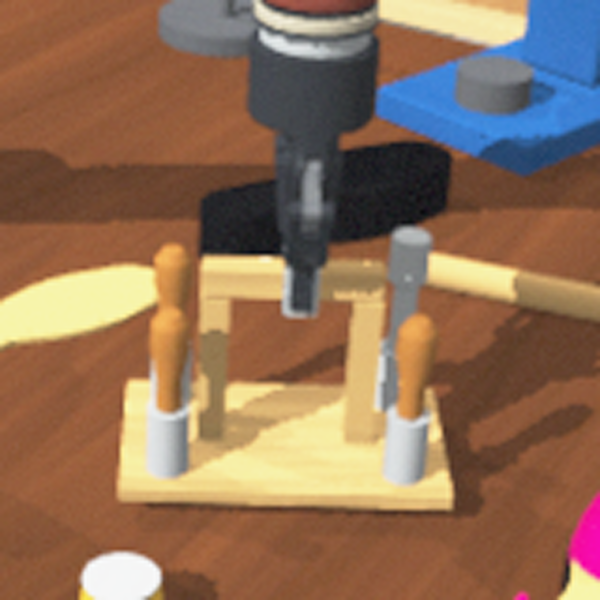

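The carrier is 15 mm up and level (the board's slope has changed by less than 0.01), gripped at the middle of the bar near crop (300,285). I'll lift to about 100 mm.

Request:
step_arm(xyz=[[-0.008,0,0],[-0.009,0,0],[-0.009,0,0],[-0.009,0,0],[-0.009,0,0]], twist=[0,0,0,0,0])

```text
t: 17.9
eef_pos: [0.5574, 0.1408, 0.1681]
tool_rot: [-0.429, 1.528, 0.429]
force: [0.8, -0.2, -5.8]
grip_width: 0.194
```

Request:
step_arm(xyz=[[-0.009,0,0],[-0.009,0,0],[-0.009,0,0],[-0.009,0,0],[-0.006,0,0]], twist=[0,0,0,0,0])

```text
t: 18.52
eef_pos: [0.5575, 0.1409, 0.2101]
tool_rot: [-0.429, 1.527, 0.429]
force: [-0.2, -0.1, -6.8]
grip_width: 0.195
```

Request:
step_arm(xyz=[[0,0,0],[0,0,0],[0,0,0],[0,0,0],[0,0,0]], twist=[0,0,0,0,0])

```text
t: 19.15
eef_pos: [0.5574, 0.1408, 0.2093]
tool_rot: [-0.429, 1.528, 0.429]
force: [-0.4, -0.6, -6.3]
grip_width: 0.192
```

```bash
python3 - <<'E'
from h import *
o=st(); print(np.abs(o["joint_vel"]).max())
c,W=cap("scene"); board(W,o["eef_pos"][2]-.109+.012)
cv2.imwrite("pics/c5.png",cv2.resize(cv2.cvtColor(c["color"][80:280,250:450],cv2.COLOR_RGB2BGR),(600,600),interpolation=cv2.INTER_CUBIC))
E
```

```text
{'t': 19.15, 'q': [0.2674, 0.6827, -0.9464, 1.6603, 0.605, 1.1189, 1.2699], 'eef_pos': [0.5574, 0.1408, 0.2093], 'tool_rot': [-0.4288, 1.528, 0.4291], 'force': [-0.4476, -0.5696, -6.2648], 'grip_width': 0.1922}
toolR
 [[-0.    -0.52   0.854]
 [ 0.     0.854  0.52 ]
 [-1.     0.    -0.   ]]
0.010316162099731933
board n 1621 slope [-0.0052  0.0034] top z 0.1113
```

View pics/c5.png

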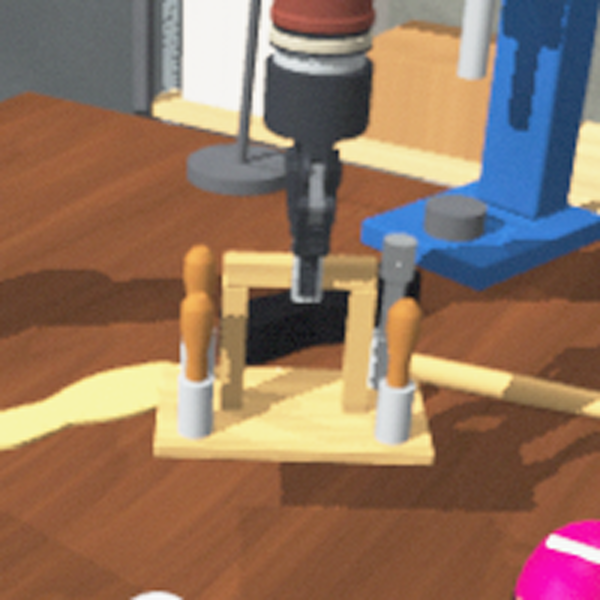

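The carrier hangs level about 100 mm up, with the punch still in its tube (head near crop (400,255)). I'm handing it in.

```bash
python3 -c "
from h import *
print(ticket.job_done())"
```

```text
the job is handed in; nothing more can be done
None
```

The job is handed in. I moved the wide-headed punch from the stand into the carrier's empty tube and let go of it while the carrier stood on the bench. I then lifted the carrier by its bar handle and left it held in the air at about 19 s of the 59 s allowed. The hand-in reported no verdict.

- **Insertion:** The punch went in with no noticeable contact force. I let go about 1 mm or less above the tube floor, and the picture afterwards showed it standing in the tube. That view was too blocked to read the top of the punch by depth, so "fully home" rests on the arm height at release and the picture.
- **Lift:** The board's slope reads under 0.01, with its underside about 100 mm up. The arm was still (joint speeds about 0.01 rad/s), and the grip was set to 100 N on the bar.
- **Punch in the air:** The last picture still shows the punch in its tube.
- **Bystanders:** The plain rod, tin and other objects were not touched as far as the pictures show. I did not measure their positions again at the end.

No check failed or disagreed.

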